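# Clear the lane and load the slide scanner

## Task

The sample tube lying in front of the slide scanner is in the way: first roll it along the bench, without picking it up, until it lies against the black rubber face of the stop bar and stays there. Then slide the dark slide tray flat along the bench into the scanner's slot until it is fully home, with its orange end left sticking out. Do not move or tip any of the loose bottles, glassware or the small blue box around them.

Things in the scene. Friction and masses are not known exactly. Their poses are not given: they have to be found in the camera images.
- tray: Dark grey slide tray to load: flat slab 140 mm long (x), 100 wide (y), 18 thick, about 0.3 kg, flat on the bench, four white slides on top, orange strip along its tail. Too wide to grip: push its edges. Origin: centre of its underside; z up; x points from the orange tail to the leading end, which enters first. Starts right of the scanner, pointing roughly (within 0.6 rad) at the slot.
- tray_tail (a point): Middle of the tray's orange tail face (70 mm behind the tray's centre, 9 mm above its underside).
- scanner: White scanner, fixed. Origin: centre of the slot's mouth at bench level; x points into the slot (roughly world +y), z up. Slot 103 mm wide, 22 mm high, floor = the bench; back wall 115 mm inside, so a tray fully home sticks out 25 mm (its centre 45 mm inside). Mouth flares 6 mm each side over 30 mm (blue). Housing 240 mm wide, 280 deep, 45 high at the mouth, 150 high from 100 mm behind it.
- tube: Closed sample tube lying on the bench in front of the scanner: a cylinder 36 mm in diameter, 110 mm long, about 0.09 kg, cream with a blue cap at one end. Origin: on its axis at mid length, 18 mm above the bench when lying; x is the cylinder's axis. It rolls freely, with little resistance.
- stop: Stop bar fixed on the bench on the far side of the lane: 190 mm long (its y), 30 mm high, 26 mm deep, aluminium with a black rubber front face. Origin: middle of the front face at bench level; the face looks to its -x (roughly towards the robot). A tube resting against it has its axis 18 mm in front of the face, parallel to it.
- bottle: Loose amber bottle, 54 mm diameter, 105 mm high; origin at the centre of its base. Leave alone.
- jar: Loose white jar with red cap, 60 mm diameter, 75 mm high; origin at the centre of its base. Leave alone.
- beaker: Loose glass beaker, 60 mm diameter, 80 mm high; origin at the centre of its base. Leave alone.
- flask: Loose green glass conical flask, 66 mm diameter at its base, 100 mm high; origin at the centre of its base. Leave alone.
- tipbox: Loose small blue box on the robot's side of the lane, 45 x 110 mm (its x, y), 50 mm high; origin at the centre of its base. Leave alone.
Not all that is in view belongs to the job. Leave any red or turquoise look-alike of the tube alone.

How it is judged:
By the outcome, as a careful person would: the job done as asked, in the order asked, and still so for the second after the job is handed in, with the robot touching nothing.
It also fails if it takes over 67 s, if anything falls off the work surface, if the arm or the gripper's body presses on something with over 40 N, if the wrist force passes 120 N, or if a joint passes its speed limit or range.

## Robot

A 6-joint arm with a two-finger parallel gripper is mounted at the origin on the work surface. World frame = base frame: x ahead of the robot, y to its left, z up, the work surface at z = 0. Lengths are in mm, angles in rad, forces in N, time in s.
With the tool pointing down it reaches from about 375 to 900 mm from the base axis. Payload 3.1 kg.
Tool frame: the origin (TCP) lies on the centre line of the jaws, within the pads' length; the fingertips stand 11 mm ahead of it and the grasp point (between the pads) lies 8 mm behind it (robot.tips_ahead is the distance from the TCP to the fingertips, in mm); x points along the fingers, y is the direction in which the jaws open and shut, and the axes are right-handed (so a half turn about x gives the same grasp; the last joint's range is limited). The gripper opens to 85 mm and grips with 20 to 120 N. Pads are 22 mm wide; open, the fingers measure 114 mm over their backs; the gripper's body (76 mm by 85 mm) begins 54 mm behind the grasp point. The pads swing forward as they close: fully open they stand 13 mm farther back than shut.
Start: joints at [1.105, 0.527, 1.433, -0, 1.181, -0.178], TCP at [177.361, 599.283, 242.31] pointing down, gripper open.
Joint ranges: [-3.08, 3.08], [-0.75, 2.2], [0.22, 2.44], [-1.43, 4.57], [0, 2.65], [-2.85, 2.85]. Speed limits (rad/s): [2.79, 2.79, 3.14, 3.14, 3.14, 3.14].

## Interface

Orientations are given as a rotation vector (axis times angle).
In Python, from rig import robot, eyes, job, nets gives the robot as it stands.
- The arm moves only by the tool jog_arm, never from a script. Its argument "deltas" is a list of rows, each a list of 7 numbers: the shift along the world's x, y, z in m, then the turn, a rotation vector about the world's x, y, z in degrees, then the opening, from -1 (shut) to 1 (fully open). A call has 1 to 8 rows; each row shifts and turns the commanded pose from where the row before left it; what a row does not reach is not made up. A row lasts 1/8 s, in which the tool goes at most 62.5 mm and 10.7 degrees, less where a joint would pass 70% of its speed; a pose out of reach is approached as far as the arm can. A call with a gripper value outside its range is refused whole. The fingers move at their own pace and stop on an object; "squeeze" is the grip in N (left out, the last holds). Time passes only in rows, so rows that do not move let the fingers close. It gives the time, the measured TCP pose, the force and the opening at its end, in the units of the state.
- robot.state(): the state, without advancing time (a new reading comes with each control period).
- eyes.capture(name): name is "scene" or "top" or "wrist"; returns the picture (384x512x3 uint8, red, green, blue); there is no depth.
- eyes.camera_info(name): a dict with "camera_matrix" (3x3 intrinsics, pixels), "k1" (the pictures are not rectified: a ray, as slopes to the right and down, at radius r is drawn at 1 + k1 r^2 times it, then the intrinsics apply), "world_from_camera" (4x4, takes a point from camera to world coordinates); the wrist camera has in their place "hand_eye" (4x4, takes a point from camera to tool coordinates, whose origin is the TCP and whose axes are the tool frame's). Camera axes: x right, y down, z forward; pixel columns grow to the right and rows downward; lengths in mm; the calibration is good to about 2 mm. A picture is of the moment at which its call begins: read the wrist's pose just before it. camera_info takes no time and is no camera call.
- job.hand_in(): hands the job in, once; it reports no verdict.
Trained networks look in the newest picture that a camera, given by its name, has taken for a name from the list of things; names that differ only in an ending like _2 or _b are one class to them, and where a whole thing is asked for, a point or a joint stands for the part that bears it (a point fixed in the world has none). Each returns a list of dicts, best first, with "conf" (0 to 1); they miss things now and then, are a little off and sometimes report something else, mostly with a low value. They report only what shows in the picture. A call takes as long as a camera call. They do not tell look-alikes from the thing itself.
- nets.spot_in(camera, target): "extent" ([left, top, right, bottom] in pixels, round what is visible of it).
- nets.mark_of(camera, target): "point" ([row, column] in pixels: a listed point, or the origin of a listed thing).
The state is a dict: "time_s": time; "q": joint angles; "dq": joint speeds; "joint_efforts": joint torques, N m; "eef_pos": TCP position; "tool_rot": TCP orientation; "force": force on the tool from outside, world axes, zero at the start; "wrist_torque": the same for the moment, N m; "opening": opening from 0.0 (shut) to 1.0 (fully open).
Only numpy, scipy, OpenCV 4.12 (cv2) and the standard library are available. Lean on these libraries where they do the work, as an engineer would, in place of code of your own. Each camera call takes 0.05 s, during which the arm holds its last target.

## Working session

There is one attempt and no reset: what is moved stays moved. The work goes in short steps, Python scripts to look and compute and a tool call to move; the robot and the scene stay as the last step left them, time stands still between calls to the robot, and variables do not carry over. Pictures are saved under pics/ and viewed, and the job is handed in when it is done.

Besides the shell and the picture viewer there is one more tool, called after "Request:" by a JSON object that holds its "method" and its "body". jog_arm: Moves the arm, as the interface text tells. Its arguments: {"type":"object","properties":{"deltas":{"type":"array","items":{"type":"array","items":{"type":"number"}}},"squeeze":{"type":"number"}},"required":["deltas"]}

```bash
ls; mkdir -p pics; python3 - <<'E'
from rig import robot, eyes, job, nets
import cv2
print(robot.state())
for n in ("scene","top"):
    im=eyes.capture(n); cv2.imwrite(f"pics/{n}0.png",im[:,:,::-1])
    i=eyes.camera_info(n); print(n,i)
    for t in ["tray","tray_tail","scanner","tube","stop","bottle","jar","beaker","flask","tipbox"]:
        pass
print(eyes.camera_info("wrist"))
E
```

```text
pics
{'time_s': 0.0, 'q': array([ 1.10452492e+00,  5.28492085e-01,  1.43391005e+00,  9.84312264e-06,
        1.18139184e+00, -1.78493735e-01]), 'dq': array([0.00019106, 0.0012692 , 0.00149555, 0.00129894, 0.00103793,
       0.00091605]), 'joint_efforts': array([-8.23755163e-04, -4.42347693e+01, -1.78021896e+01, -3.28472406e-04,
        8.41291621e-03, -9.55886549e-06]), 'eef_pos': array([177.03679323, 598.67766227, 241.3152045 ]), 'tool_rot': array([ 0.22426147,  1.5596743 , -0.22754623]), 'force': array([-0.34354263, -0.4508629 , -0.43250473]), 'wrist_torque': array([ 0.00703684, -0.00231081, -0.01127572]), 'opening': 0.9997159901905049}
scene {'camera_matrix': array([[361.08875123,   0.        , 260.29316831],
       [  0.        , 361.08875123, 191.62778486],
       [  0.        ,   0.        ,   1.        ]]), 'k1': -0.10822257054097197, 'world_from_camera': array([[ 1.02592672e-01,  8.04658640e-01, -5.84806991e-01,
         1.04838126e+03],
       [ 9.94669330e-01, -7.68528106e-02,  6.87500440e-02,
        -2.37978828e+02],
       [ 1.03762561e-02, -5.88742828e-01, -8.08253806e-
[... 540 characters left out ...]
1.14740189e-01, -9.93027180e-01,
         1.13369701e+03],
       [ 0.00000000e+00,  0.00000000e+00,  0.00000000e+00,
         1.00000000e+00]])}
{'camera_matrix': array([[277.34322889,   0.        , 253.79784626],
       [  0.        , 277.34322889, 189.51455436],
       [  0.        ,   0.        ,   1.        ]]), 'k1': -0.06507010027551632, 'hand_eye': array([[-1.53290507e-04, -3.00258757e-01,  9.53857775e-01,
        -1.30094508e+02],
       [ 9.99999448e-01, -1.03754130e-03, -1.65895214e-04,
         6.78437216e-01],
       [ 1.03947833e-03,  9.53857223e-01,  3.00258750e-01,
        -7.71450546e+01],
       [ 0.00000000e+00,  0.00000000e+00,  0.00000000e+00,
         1.00000000e+00]])}
```

View pics/scene0.png

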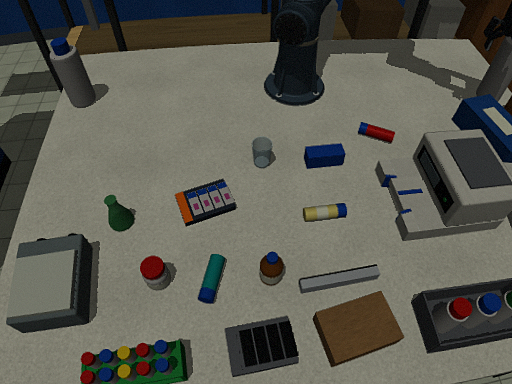

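View pics/top0.png

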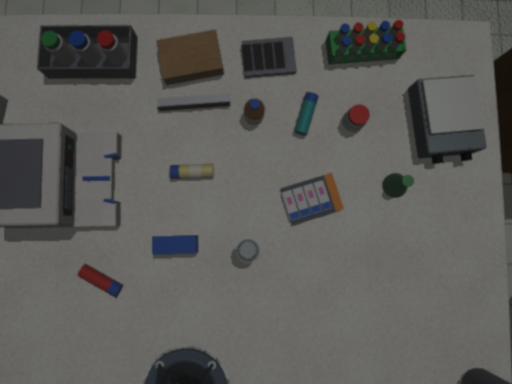

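```bash
cat > h.py <<'E'
import numpy as np, cv2
from rig import robot, eyes, job, nets
def ray(info,u,v):
    K=np.array(info["camera_matrix"]); k1=info["k1"]
    d=np.array([(u-K[0,2])/K[0,0],(v-K[1,2])/K[1,1]]); s=d.copy()
    for _ in range(20): s=d/(1+k1*(s@s))
    return np.array([s[0],s[1],1.])
def onz(name,u,v,z,T=None):
    i=eyes.camera_info(name); T=np.array(i["world_from_camera"]) if T is None else T
    d=T[:3,:3]@ray(i,u,v); o=T[:3,3]
    return o+d*(z-o[2])/d[2]
def proj(name,p,T=None):
    i=eyes.camera_info(name); T=np.array(i["world_from_camera"]) if T is None else T
    c=T[:3,:3].T@(np.asarray(p,float)-T[:3,3]); s=c[:2]/c[2]; s=s*(1+i["k1"]*(s@s)); K=i["camera_matrix"]
    return s*K[0,0]+np.array([K[0,2],K[1,2]])
E
python3 - <<'E'
from h import *
Z=dict(tray=0,tray_tail=9,scanner=0,tube=18,stop=0,bottle=0,jar=0,beaker=0,flask=0,tipbox=0)
for n in ("top",):
    for t in Z:
        for m in nets.mark_of(n,t)[:3]:
            v,u=m["point"]; print(n,t,round(m["conf"],2),np.round([u,v]),np.round(onz(n,u,v,Z[t])[:2]))
print(robot.state()["time_s"])
E
```

```text
top tray 0.98 [315. 199.] [ 484. -330.]
top tray_tail 0.87 [338. 192.] [ 502. -391.]
top scanner 0.68 [121. 180.] [532. 179.]
top tube 0.9 [307. 113.] [ 713. -310.]
top tube 0.89 [190. 175.] [544.  -2.]
top tube 0.74 [100. 279.] [277. 220.]
top stop 0.68 [197. 109.] [724. -17.]
top bottle 0.96 [254. 114.] [ 713. -168.]
top jar 0.77 [351. 122.] [ 693. -431.]
top beaker 0.58 [247. 248.] [ 358. -153.]
top flask 0.91 [394. 185.] [ 522. -544.]
top tipbox 0.84 [177. 245.] [363.  29.]
0.6
```

```bash
python3 - <<'E'
from h import *
im=cv2.imread("pics/top0.png")
c=im[80:270,60:280]; cv2.imwrite("pics/c1.png",cv2.resize(c,None,fx=3.5,fy=3.1,interpolation=cv2.INTER_CUBIC))
c=im[150:240,230:360]; cv2.imwrite("pics/c2.png",cv2.resize(c,None,fx=6,fy=6,interpolation=cv2.INTER_CUBIC))
E
```

```text
(no output)
```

View pics/c1.png

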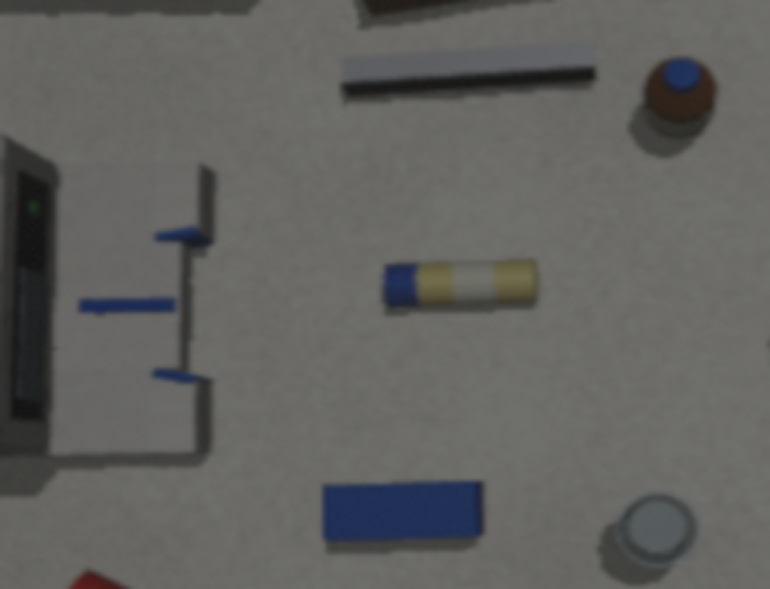

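View pics/c2.png

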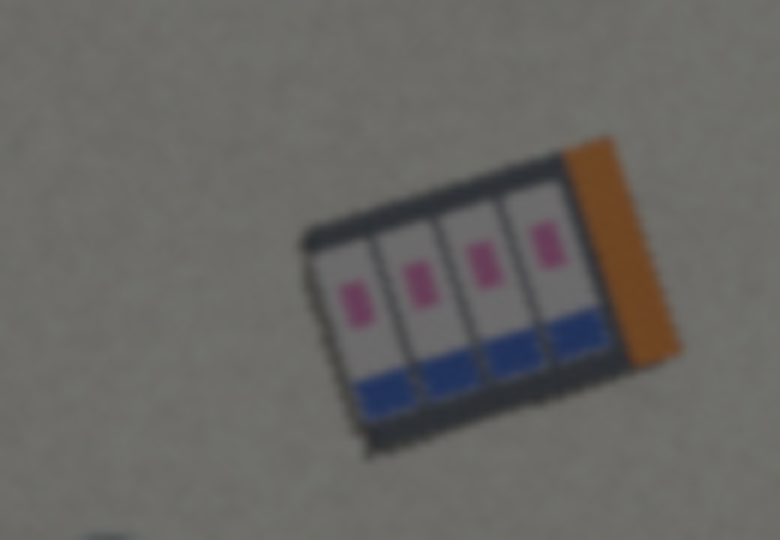

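```bash
python3 - <<'E'
from h import *
def c1(x,y,z): return np.round(onz("top",60+x/3.5,80+y/3.1,z)[:2],1)
def c2(x,y,z): return np.round(onz("top",230+x/6,150+y/6,z)[:2],1)
print("stop top front",c1(343,84,30),c1(595,69,30)," bottom",c1(343,98,0),c1(595,81,0))
print("housing front top corners",c1(200,163,45),c1(196,452,45), "bottom", c1(212,170,0))
print("housing side far",c1(50,457,45))
print("bar",c1(80,306,45),c1(175,305,45))
print("flares top",c1(155,237,45),c1(195,232,45),c1(152,373,45),c1(193,380,45),"roof edge",c1(182,245,45),c1(181,370,45))
print("tray top corners LE-far,tail-far,tail-near,LE-near",c2(305,232,18),c2(610,138,18),c2(682,350,18),c2(370,452,18))
print("tipbox top",c1(323,486,50),c1(482,483,50),c1(480,538,50),c1(325,541,50))
print("tube ends",c1(384,285,18),c1(538,283,18))
print("beaker base",c1(645,545,0),"top",c1(657,527,80)); print("bottle top",c1(682,73,105),"base",c1(675,110,0))
for t,z in [("tube",18),("tray",0),("scanner",0),("beaker",0),("tipbox",0),("stop",0),("bottle",0),("jar",0)]:
    for m in nets.mark_of("scene",t)[:3]:
        v,u=m["point"]; print(t,round(m["conf"],2),np.round([u,v]),np.round(onz("scene",u,v,z)[:2]))
E
```

```text
stop top front [721.   82.6] [ 735.3 -105.4]  bottom [717.8  88.4] [ 734.2 -104.4]
housing front top corners [648.7 182. ] [411.  175.6] bottom [653.7 186.2]
housing side far [406.4 280.4]
bar [529.3 264.3] [530.3 195.3]
flares top [586.6 212.3] [590.8 183.3] [474.7 209.7] [469.1 179.9] roof edge [580.  192.3] [477.2 188.9]
tray top corners LE-far,tail-far,tail-near,LE-near [ 509.2 -238.7] [ 551.1 -372.2] [ 458.6 -401.9] [ 414.5 -266.1]
tipbox top [384.2  83.2] [387.1 -29.2] [343.5 -28.5] [340.7  80.7]
tube ends [551.6  49.4] [553.8 -64.5]
beaker base [ 336.2 -144.7] top [ 353.2 -153. ]
bottle top [ 708.5 -169. ] base [ 708.8 -166. ]
tube 0.77 [378. 131.] [270. 225.]
tube 0.62 [211. 278.] [ 711. -310.]
tray 0.78 [204. 207.] [ 497. -327.]
scanner 0.88 [384. 206.] [540. 167.]
beaker 0.84 [259. 162.] [ 351. -161.]
beaker 0.47 [181. 211.] [ 504. -388.]
tipbox 0.55 [321. 161.] [366.  24.]
stop 0.87 [333. 277.] [729. -20.]
bottle 0.77 [269. 275.] [ 708. -174.]
jar 0.65 [158. 279.] [ 693. -438.]
jar 0.18 [180. 210.] [ 501. -390.]
```

```bash
python3 - <<'E'
from h import *
from scipy.spatial.transform import Rotation as R
s=robot.state(); print(np.round(R.from_rotvec(s["tool_rot"]).as_matrix(),3), s["eef_pos"],s["time_s"],robot.tips_ahead)
E
```

```text
[[-0.     0.284  0.959]
 [-0.     0.959 -0.284]
 [-1.    -0.    -0.   ]] [177.3425732  599.27571305 242.29668035] 1.0 11.0
```

Request:
{"method": "jog_arm", "body": {"deltas": [[0.0284,-0.0554,0,0,0,5.2,0],[0.0284,-0.0554,0,0,0,5.2,0],[0.0284,-0.0554,0,0,0,5.2,0],[0.0284,-0.0554,0,0,0,5.2,0],[0.0284,-0.0554,0,0,0,0,0],[0.0284,-0.0554,0,0,0,0,0],[0.0284,-0.0554,0,0,0,0,0],[0.0284,-0.0554,0,0,0,0,0]]}}

```text
time_s: 2.0
eef_pos: [405.6, 154.3, 242.7]
tool_rot: [-0.059, 1.568, 0.059]
force: [1.6, 0.2, -0.0]
opening: 0.502
```

Request:
{"method": "jog_arm", "body": {"deltas": [[0.0284,-0.0554,0,0,0,0,0],[0.0284,-0.0554,0,0,0,0,0],[0.0284,-0.0554,0,0,0,0,0],[0,0,-0.05,0,0,0,0],[0,0,-0.05,0,0,0,0],[0,0,0,0,0,0,0]]}}

```text
time_s: 2.75
eef_pos: [487.1, -9.8, 139.6]
tool_rot: [-0.057, 1.579, 0.061]
force: [0.2, -0.2, 0.8]
opening: 0.505
```

Request:
{"method": "jog_arm", "body": {"deltas": [[0,0,-0.05,0,0,0,0],[0,0,-0.05,0,0,0,0],[0,0,-0.018,0,0,0,0],[0,0,0,0,0,0,0]]}}

```text
time_s: 3.25
eef_pos: [490.7, -10.0, 24.9]
tool_rot: [-0.06, 1.569, 0.059]
force: [-0.9, 0.4, 0.7]
opening: 0.5
```

```bash
python3 - <<'E'
from h import *
for n in ("top","wrist"):
    im=eyes.capture(n); cv2.imwrite(f"pics/{n}1.png",im[:,:,::-1])
s=robot.state(); print(s["eef_pos"],s["force"])
im=cv2.imread("pics/top1.png")
cv2.imwrite("pics/c3.png",cv2.resize(im[80:270,60:280],None,fx=3.5,fy=3.1,interpolation=cv2.INTER_CUBIC))
E
```

```text
[491.45528647 -10.27056883  26.04472804] [ 0.0757862  -0.23287252  0.56530711]
```

View pics/c3.png

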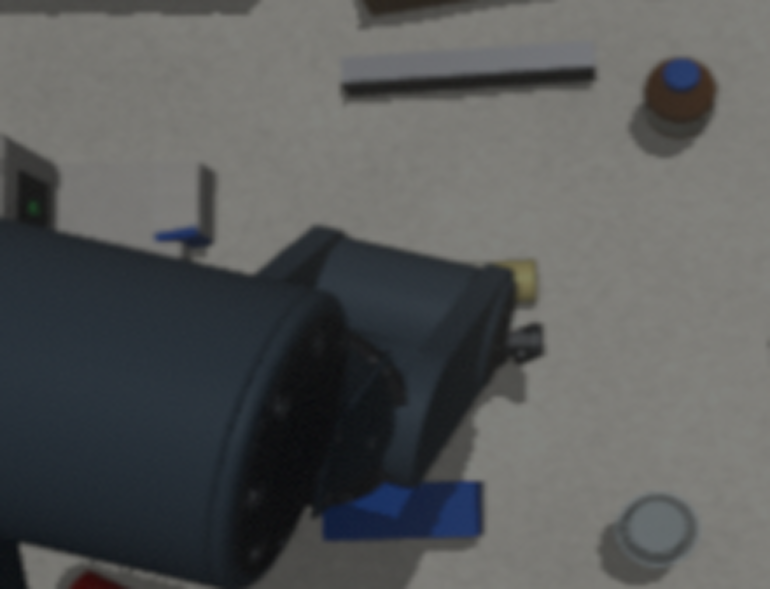

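View pics/wrist1.png

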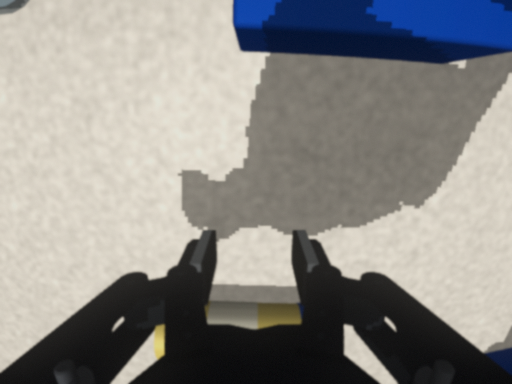

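Request:
{"method": "jog_arm", "body": {"deltas": [[0.012,0.001,-0.003,0,0,0,0],[0.01,0.001,0,0,0,0,0],[0.006,0.0005,0,0,0,0,0],[0.006,0.0005,0,0,0,0,0],[0.006,0.0005,0,0,0,0,0],[0.006,0.0005,0,0,0,0,0],[0.006,0.0005,0,0,0,0,0],[0.006,0.0005,0,0,0,0,0]]}}

```text
time_s: 4.35
eef_pos: [548.1, -5.1, 21.3]
tool_rot: [-0.059, 1.57, 0.059]
force: [0.3, -0.2, 0.9]
opening: 0.498
```

```bash
python3 - <<'E'
from h import *
for n in ("scene",):
    im=eyes.capture(n); cv2.imwrite(f"pics/{n}2.png",cv2.resize(im[100:340,200:500,::-1],None,fx=2.5,fy=2.5,interpolation=cv2.INTER_CUBIC))
s=robot.state(); print(s["eef_pos"],s["force"])
E
```

```text
[549.3169984   -5.21907095  21.3674787 ] [ 1.9003891   0.48819551 -0.41002026]
```

View pics/scene2.png

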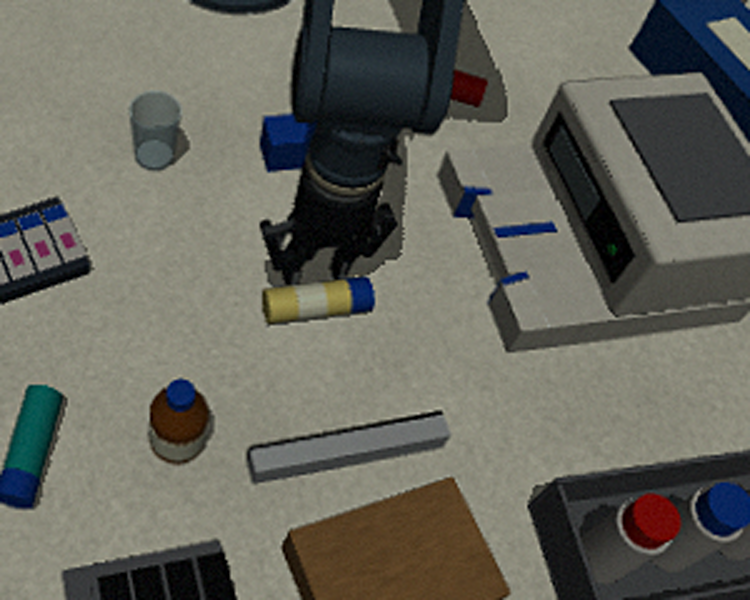

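Request:
{"method": "jog_arm", "body": {"deltas": [[0.008,0.0006,0,0,0,0,0],[0.008,0.0006,0,0,0,0,0],[0.008,0.0006,0,0,0,0,0],[0.008,0.0006,0,0,0,0,0],[0.008,0.0006,0,0,0,0,0],[0.008,0.0006,0,0,0,0,0],[0.008,0.0006,0,0,0,0,0],[0.008,0.0006,0,0,0,0,0]]}}

```text
time_s: 5.4
eef_pos: [612.3, -0.3, 21.3]
tool_rot: [-0.059, 1.57, 0.059]
force: [0.0, -0.8, -0.2]
opening: 0.502
```

Request:
{"method": "jog_arm", "body": {"deltas": [[0.007,0.0006,0,0,0,0,0],[0.006,0.0006,0,0,0,0,0],[0.006,0.0006,0,0,0,0,0],[0.006,0.0006,0,0,0,0,0],[0.006,0.0004,0,0,0,0,0],[0.006,0.0004,0,0,0,0,0]]}}

```text
time_s: 6.15
eef_pos: [649.1, 2.9, 21.3]
tool_rot: [-0.059, 1.57, 0.059]
force: [-0.4, -0.5, 0.9]
opening: 0.499
```

```bash
python3 - <<'E'
from h import *
for n in ("scene","top"):
    im=eyes.capture(n); cv2.imwrite(f"pics/{n}3.png",im[:,:,::-1])
im=cv2.imread("pics/scene3.png"); a=cv2.resize(im[180:330,220:420],None,fx=2.9,fy=2,interpolation=cv2.INTER_CUBIC)
im=cv2.imread("pics/top3.png"); b=cv2.resize(im[80:180,100:300],None,fx=2.9,fy=2.9,interpolation=cv2.INTER_CUBIC)
cv2.imwrite("pics/c4.png",np.vstack([a,b]))
s=robot.state(); print(s["eef_pos"],s["force"])
E
```

```text
[649.77982781   2.81559585  21.40943922] [-0.36821662  0.29353469  0.34235635]
```

View pics/c4.png

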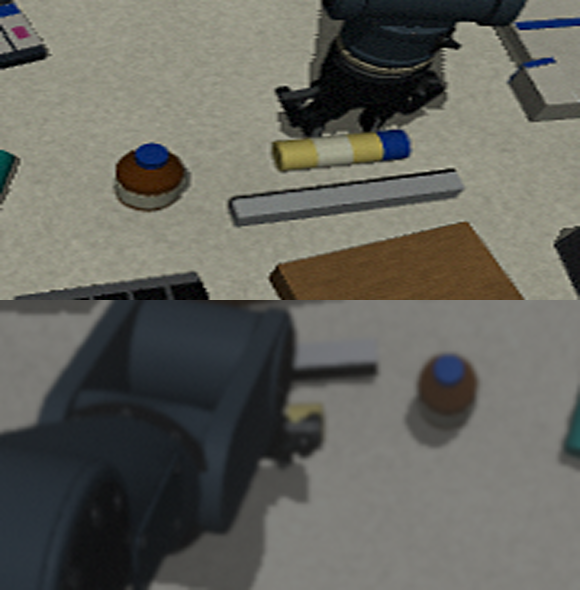

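Request:
{"method": "jog_arm", "body": {"deltas": [[0.004,0.0003,0,0,0,0,0],[0.004,0.0003,0,0,0,0,0],[0.004,0.0003,0,0,0,0,0],[0.004,0.0003,0,0,0,0,0],[0.003,0.0003,0,0,0,0,0],[0.003,0.0003,0,0,0,0,0],[0.003,0.0002,0,0,0,0,0]]}}

```text
time_s: 7.12
eef_pos: [673.9, 4.9, 21.3]
tool_rot: [-0.059, 1.57, 0.059]
force: [0.0, -0.2, 0.4]
opening: 0.499
```

Request:
{"method": "jog_arm", "body": {"deltas": [[0.002,0.0002,0,0,0,0,0],[0.002,0.0002,0,0,0,0,0]]}}

```text
time_s: 7.38
eef_pos: [677.3, 5.1, 21.3]
tool_rot: [-0.059, 1.572, 0.059]
force: [-1.3, -0.5, 1.3]
opening: 0.499
```

Request:
{"method": "jog_arm", "body": {"deltas": [[0.002,0.0002,0,0,0,0,0]]}}

```text
time_s: 7.5
eef_pos: [678.1, 5.2, 21.1]
tool_rot: [-0.06, 1.574, 0.059]
force: [-6.7, -2.0, 5.3]
opening: 0.496
```

Request:
{"method": "jog_arm", "body": {"deltas": [[0.002,0.0002,0,0,0,0,0]]}}

```text
time_s: 7.62
eef_pos: [678.2, 5.3, 21.1]
tool_rot: [-0.06, 1.579, 0.06]
force: [-9.7, -3.8, 7.4]
opening: 0.498
```

```bash
python3 - <<'E'
from h import *
for n in ("scene",):
    im=eyes.capture(n); cv2.imwrite(f"pics/{n}4.png",im[:,:,::-1])
im=cv2.imread("pics/scene4.png"); a=cv2.resize(im[180:330,220:420],None,fx=4,fy=4,interpolation=cv2.INTER_CUBIC)
cv2.imwrite("pics/c5.png",a)
s=robot.state(); print(s["eef_pos"],s["force"])
E
```

```text
[678.20095939   5.24771791  21.15848463] [-8.10492695 -3.55698623  5.4069222 ]
```

View pics/c5.png

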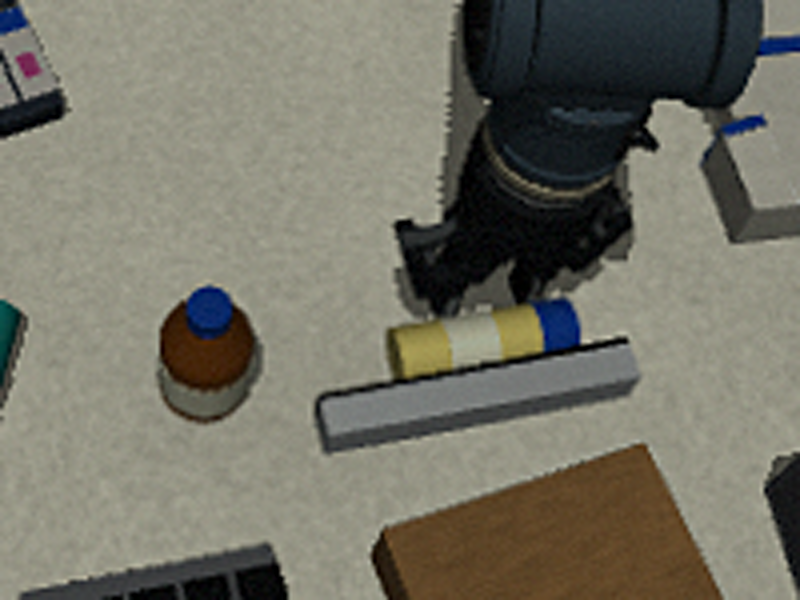

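Request:
{"method": "jog_arm", "body": {"deltas": [[-0.003,-0.0002,0,0,0,0,0],[-0.003,-0.0002,0,0,0,0,0],[-0.006,-0.0005,0,0,0,0,0],[-0.02,-0.0015,0,0,0,0,0],[-0.03,-0.002,0.02,0,0,0,0],[-0.03,-0.03,0.03,0,0,-2.8,1],[-0.035,-0.045,0.02,0,0,0,1],[-0.035,-0.045,0,0,0,0,1]]}}

```text
time_s: 8.68
eef_pos: [520.4, -120.1, 93.2]
tool_rot: [-0.024, 1.565, 0.02]
force: [0.5, -0.6, -0.3]
opening: 0.999
```

Request:
{"method": "jog_arm", "body": {"deltas": [[-0.035,-0.05,0,0,0,0,1],[-0.035,-0.05,0,0,0,0,1],[-0.035,-0.05,0,0,0,0,1],[-0.035,-0.05,0,0,0,0,1],[0,0,0,0,0,0,1]]}}

```text
time_s: 9.3
eef_pos: [378.4, -323.3, 91.6]
tool_rot: [-0.017, 1.569, 0.012]
force: [0.2, 0.7, -0.3]
opening: 1.001
```

```bash
python3 - <<'E'
from h import *
s=robot.state(); print(s["eef_pos"],s["force"],s["time_s"])
for n in ("top",):
    im=eyes.capture(n); cv2.imwrite(f"pics/{n}5.png",im[:,:,::-1])
im=cv2.imread("pics/top5.png"); 
cv2.imwrite("pics/c6.png",cv2.resize(im[80:240,0:240],None,fx=3.3,fy=3.3,interpolation=cv2.INTER_CUBIC))
E
```

```text
[ 378.3599741  -323.26503059   91.63744506] [ 0.23370992  0.68423781 -0.26208955] 9.3
```

View pics/c6.png

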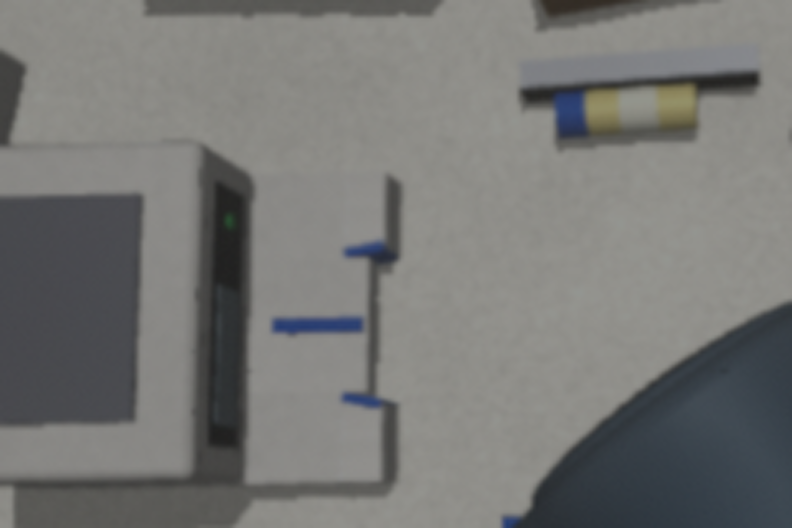

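```bash
python3 - <<'E'
from h import *
f=lambda x,y,z=45: np.round(onz("top",x/3.3,80+y/3.3,z)[:2],1)
print("bar",f(273,325.5),f(362,324.5)); print("far edge",f(250,175),f(388,173)); print("near",f(247,484),f(382,482)); print("front",f(388,174),f(382,480))
print("flare",f(345,251),f(372,245),f(345,397),f(378,403)); print("tall top edge",f(200,145,150),f(193,475,150))
print("tall sides",f(0,150,150),f(200,145,150),f(0,479,150),f(193,477,150))
print("tube",f(557,113,18),f(696,108,18))
E
```

```text
bar [529.4 264.7] [530.5 196.1]
far edge [647.3 288.7] [649.2 181. ]
near [408.3 279. ] [410.4 176.2]
front [648.4 180.9] [411.9 176.3]
flare [587.6 211.7] [592.3 190.9] [474.7 206.9] [470.3 181.4]
tall top edge [643.2 283.6] [411.5 275.7]
tall sides [639.8 427.5] [643.2 283.6] [407.7 410.8] [410.1 275.6]
tube [705.4  56. ] [710.2 -54.9]
```

Request:
{"method": "jog_arm", "body": {"deltas": [[0,0,-0.04,0,0,0,1],[0,0,-0.03,0,0,0,1],[0,0.003,-0.007,0,0,0,1],[0,0,0,0,0,0,1]]}}

```text
time_s: 9.85
eef_pos: [380.2, -314.2, 14.3]
tool_rot: [-0.021, 1.571, 0.023]
force: [0.4, -0.2, 1.0]
opening: 1.002
```

Request:
{"method": "jog_arm", "body": {"deltas": [[0,0,-0.003,0,0,0,1],[0,0,0,0,0,0,1]]}}

```text
time_s: 10.1
eef_pos: [380.3, -316.0, 12.1]
tool_rot: [-0.022, 1.57, 0.02]
force: [-0.2, 0.3, -0.1]
opening: 0.997
```

Request:
{"method": "jog_arm", "body": {"deltas": [[0,0,-0.003,0,0,0,1],[0,0,0,0,0,0,1]]}}

```text
time_s: 10.35
eef_pos: [379.7, -315.8, 8.4]
tool_rot: [-0.021, 1.571, 0.02]
force: [0.7, -0.0, -1.1]
opening: 0.999
```

Request:
{"method": "jog_arm", "body": {"deltas": [[0,0,-0.003,0,0,0,1],[0,0,0,0,0,0,1]]}}

```text
time_s: 10.6
eef_pos: [379.6, -315.7, 5.1]
tool_rot: [-0.02, 1.571, 0.021]
force: [-0.8, -1.1, -0.4]
opening: 1.001
```

Request:
{"method": "jog_arm", "body": {"deltas": [[0,0,-0.003,0,0,0,1],[0,0,0,0,0,0,1]]}}

```text
time_s: 10.85
eef_pos: [379.7, -315.6, 2.1]
tool_rot: [-0.02, 1.571, 0.021]
force: [-0.3, -0.6, -0.2]
opening: 1.001
```

```bash
python3 - <<'E'
from h import *
s=robot.state(); print(s["eef_pos"],s["force"],s["time_s"])
im=eyes.capture("wrist"); cv2.imwrite("pics/w6.png",im[:,:,::-1])
E
```

```text
[ 379.66099808 -315.58841714    2.06394347] [-0.34422145 -0.6026533  -0.21871587] 10.85
```

View pics/w6.png

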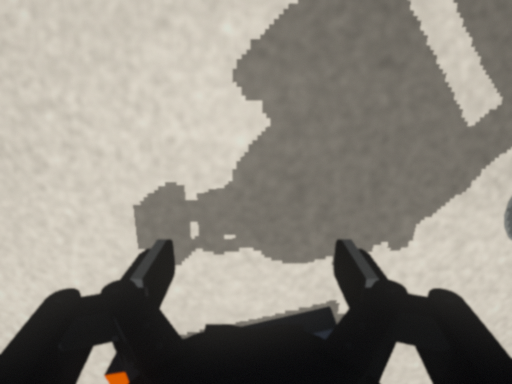

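Request:
{"method": "jog_arm", "body": {"deltas": [[0.01,-0.007,0,0,0,0,1],[0.01,0,0,0,0,0,1],[0.006,0,0,0,0,0,1],[0.008,0,0,0,0,0,1],[0.008,0,0,0,0,0,1],[0.008,0,0,0,0,0,1],[0.008,0,0,0,0,0,1],[0.008,0,0,0,0,0,1]]}}

```text
time_s: 11.9
eef_pos: [446.4, -322.8, 2.3]
tool_rot: [-0.021, 1.57, 0.021]
force: [-1.4, 1.2, -0.6]
opening: 1.001
```

Request:
{"method": "jog_arm", "body": {"deltas": [[0.008,0,0,0,0,0,1],[0.006,0,0,0,0,0,1],[0.005,0,0,0,0,0,1],[0,0,0,0,0,0,1]]}}

```text
time_s: 12.4
eef_pos: [465.5, -323.1, 2.5]
tool_rot: [-0.022, 1.569, 0.02]
force: [-0.2, -0.6, 0.2]
opening: 0.996
```

```bash
python3 - <<'E'
from h import *
s=robot.state(); print(s["eef_pos"],s["force"],s["time_s"])
im=eyes.capture("top"); cv2.imwrite("pics/top7.png",im[:,:,::-1])
a=eyes.capture("scene")
a=np.ascontiguousarray(a[:,:,::-1])
cv2.imwrite("pics/s7.png",cv2.resize(a[120:280,130:330],None,fx=3.7,fy=3.7,interpolation=cv2.INTER_CUBIC))
im=cv2.imread("pics/top7.png")
cv2.imwrite("pics/c7.png",cv2.resize(im[130:240,230:370],None,fx=5,fy=5,interpolation=cv2.INTER_CUBIC))
E
```

```text
[ 465.54890655 -323.12916212    2.45254251] [-0.18623984 -0.61530768  0.21726022] 12.4
```

View pics/c7.png

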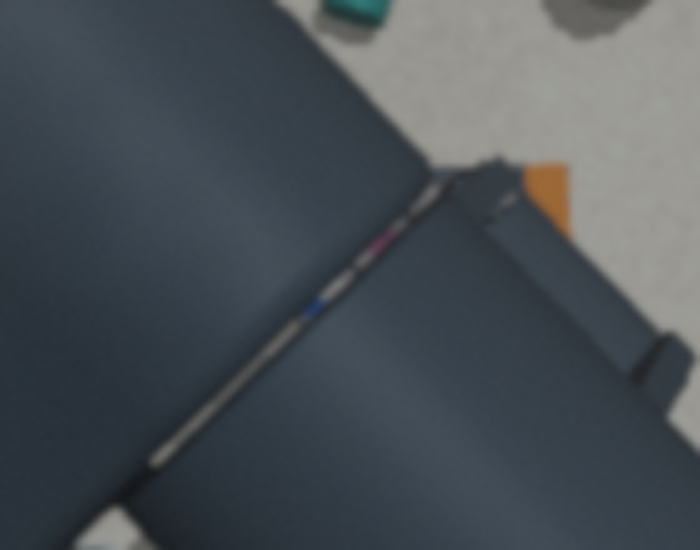

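View pics/s7.png

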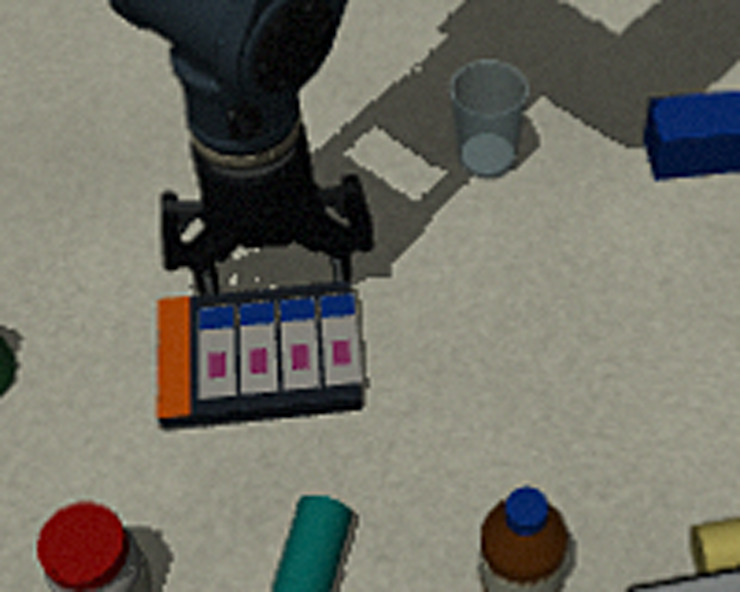

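```bash
cat >> h.py <<'E'
def fit(pts):
    """pts: tailnear, tailfar, LEfar, LEnear -> centre, heading offset deg from +y (ccw +)"""
    p=np.array(pts); c=p.mean(0); d=(p[2]+p[3]-p[0]-p[1])/2; return np.round(c,1), round(float(np.degrees(np.arctan2(-d[0],d[1]))),2), round(float(np.hypot(*d)),1)
E
python3 - <<'E'
from h import *
g=lambda x,y: onz("scene",130+x/3.7,120+y/3.7,18)[:2]
P=[g(159,299),g(159,419),g(362,401),g(357,287)]
print(np.round(P,1),fit(P))
# calibration cross-check: original tray in scene0
E
```

```text
[[ 480.9 -406.8]
 [ 581.2 -403.2]
 [ 579.9 -264.2]
 [ 483.9 -263. ]] (array([ 531.5, -334.3]), -0.33, 141.4)
```

```bash
python3 - <<'E'
from h import *
print(onz("top",230+568/5,130+165/5,18))
for p in [(509.2,-238.7),(551.1,-372.2),(458.6,-401.9),(414.5,-266.1)]: print(np.round((proj("scene",[*p,18])-[150,150])*6))
im=cv2.imread("pics/scene0.png"); cv2.imwrite("pics/c8.png",cv2.resize(im[150:250,150:270],None,fx=6,fy=6,interpolation=cv2.INTER_CUBIC))
E
```

```text
[ 577.81527017 -404.31393915   18.        ]
[516. 328.]
[212. 433.]
[151. 264.]
[445. 165.]
```

View pics/c8.png

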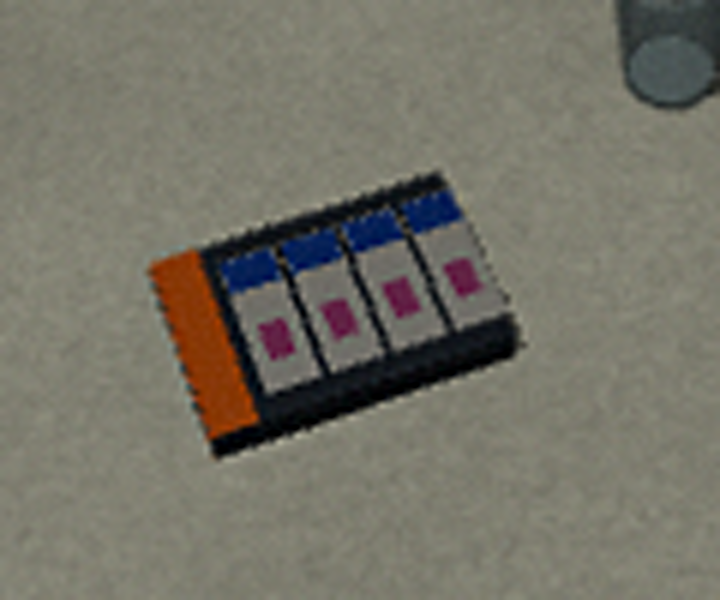

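Request:
{"method": "jog_arm", "body": {"deltas": [[0.005,0,0,0,0,0,1],[0.005,0,0,0,0,0,1],[0.003,0,0,0,0,0,1],[0,0,0,0,0,0,1],[-0.006,0,0,0,0,0,1],[-0.03,0,0,0,0,0,1],[-0.05,0,0.02,0,0,0,1],[0,-0.03,0.05,0,0,-10,1]]}}

```text
time_s: 13.5
eef_pos: [385.2, -345.8, 69.8]
tool_rot: [0.132, 1.579, -0.11]
force: [1.9, -0.3, -0.4]
opening: 1.002
```

Request:
{"method": "jog_arm", "body": {"deltas": [[0.02,-0.012,0.01,0,0,-10,0.2],[0.02,-0.012,0.01,0,0,-10,0.2],[0.02,-0.012,0,0,0,-10,0.2],[0.02,-0.012,0,0,0,-10,0.2],[0.02,-0.012,0,0,0,-10,0.2],[0.02,-0.01,0,0,0,-10,0.2],[0.02,-0.01,0,0,0,-10,0.2],[0.015,-0.005,0,0,0,-10,0.2]]}}

```text
time_s: 14.5
eef_pos: [547.5, -438.5, 92.2]
tool_rot: [1.194, 1.217, -1.194]
force: [-0.6, -0.4, 0.3]
opening: 0.6
```

```bash
python3 - <<'E'
from h import *
from scipy.spatial.transform import Rotation as R
s=robot.state(); print(s["eef_pos"],s["force"],s["time_s"]); print(np.round(R.from_rotvec(s["tool_rot"]).as_matrix(),3))
im=eyes.capture("top")[:,:,::-1]; a=eyes.capture("scene")[:,:,::-1]
cv2.imwrite("pics/s9.png",cv2.resize(a[120:280,130:330],None,fx=3.7,fy=3.7,interpolation=cv2.INTER_CUBIC))
cv2.imwrite("pics/c9.png",cv2.resize(im[130:240,230:370],None,fx=5,fy=5,interpolation=cv2.INTER_CUBIC))
E
```

```text
[ 547.51674677 -438.4798137    92.17855512] [-0.56936775 -0.35701353  0.26374255] 14.5
[[ 0.001  1.     0.02 ]
 [-0.001  0.02  -1.   ]
 [-1.     0.001  0.001]]
```

View pics/c9.png

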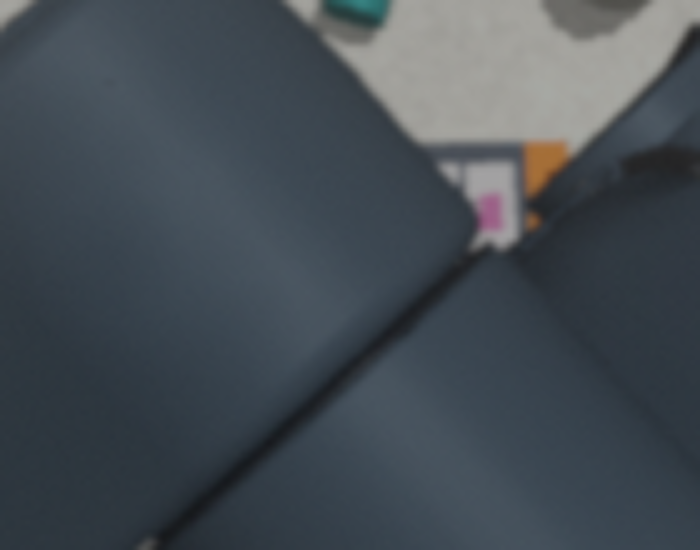

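View pics/s9.png

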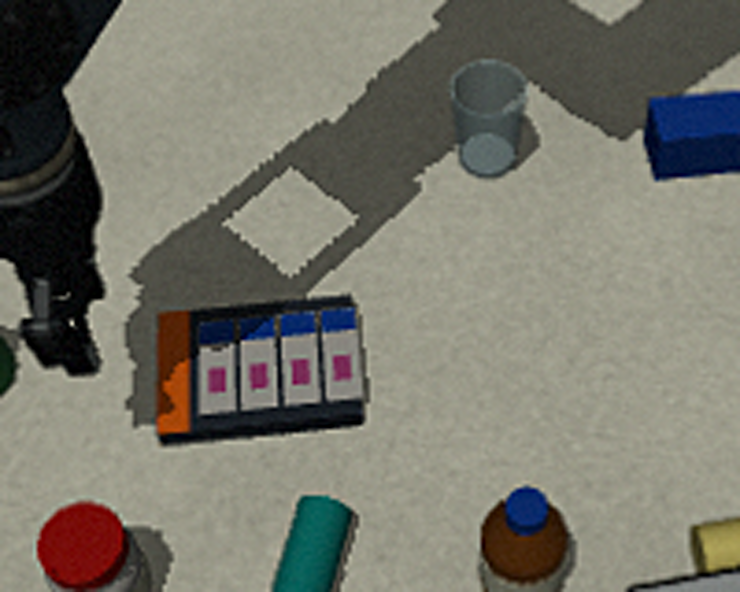

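```bash
python3 - <<'E'
from h import *
print(onz("top",230+567/5,130+143/5,18), "farside y=..", onz("top",230+440/5,130+144.5/5,18))
g=lambda x,y: onz("scene",130+x/3.7,120+y/3.7,18)[:2]
P=[g(159,312),g(159,434),g(362,416),g(354,298)]
print(np.round(P,1),fit(P))
E
```

```text
[ 589.54552189 -404.05616549   18.        ] farside y=.. [ 588.22824478 -336.77635122   18.        ]
[[ 492.4 -406.4]
 [ 592.9 -402.8]
 [ 591.6 -264.8]
 [ 493.4 -265.6]] (array([ 542.6, -334.9]), 0.05, 139.4)
```

Request:
{"method": "jog_arm", "body": {"deltas": [[-0.005,0,-0.04,0,0,0,0.2],[0,0,-0.034,0,0,0,0.2],[0,0,-0.004,0,0,0,0.2],[0,0,0,0,0,0,0.2]]}}

```text
time_s: 15.1
eef_pos: [541.7, -437.9, 14.8]
tool_rot: [1.189, 1.222, -1.189]
force: [0.6, 0.2, -1.0]
opening: 0.598
```

Request:
{"method": "jog_arm", "body": {"deltas": [[0,0,-0.003,0,0,0,0.2],[0,0,0,0,0,0,0.2]]}}

```text
time_s: 15.35
eef_pos: [542.3, -438.2, 12.5]
tool_rot: [1.189, 1.22, -1.189]
force: [-0.2, 0.3, -0.4]
opening: 0.597
```

```bash
python3 - <<'E'
from h import *
s=robot.state(); print(s["eef_pos"],s["force"],s["time_s"])
im=eyes.capture("wrist"); cv2.imwrite("pics/w10.png",im[:,:,::-1])
E
```

```text
[ 542.26065366 -438.20375128   12.51462924] [-0.24490517  0.33750091 -0.39919291] 15.35
```

View pics/w10.png

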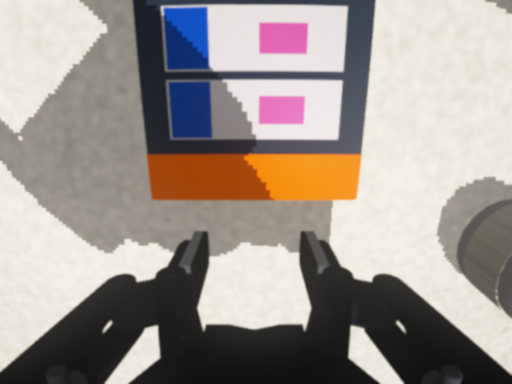

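Request:
{"method": "jog_arm", "body": {"deltas": [[0,0.008,-0.002,0,0,0,0.2],[0,0.006,0,0,0,0,0.2],[0,0.006,0,0,0,0,0.2],[0,0.006,0,0,0,0,0.2],[-0.0002,0.01,0,0,0,0,0.2],[-0.0003,0.014,0,0,0,0,0.2],[-0.0003,0.015,0,0,0,0,0.2],[-0.0003,0.015,0,0,0,0,0.2]]}}

```text
time_s: 16.4
eef_pos: [540.7, -356.5, 9.4]
tool_rot: [1.19, 1.222, -1.19]
force: [0.3, -1.3, -0.9]
opening: 0.596
```

Request:
{"method": "jog_arm", "body": {"deltas": [[-0.0003,0.015,0,0,0,0,0.2],[-0.0003,0.015,0,0,0,0,0.2],[-0.0003,0.015,0,0,0,0,0.2],[-0.0003,0.015,0,0,0,0,0.2],[-0.0003,0.015,0,0,0,0,0.2],[-0.0003,0.015,0,0,0,0,0.2],[-0.0003,0.015,0,0,0,0,0.2],[-0.0003,0.015,0,0,0,0,0.2]]}}

```text
time_s: 17.4
eef_pos: [538.3, -236.9, 9.4]
tool_rot: [1.19, 1.221, -1.19]
force: [-0.5, -2.1, 1.1]
opening: 0.605
```

```bash
python3 - <<'E'
from h import *
s=robot.state(); print(s["eef_pos"],s["force"],s["time_s"])
im=eyes.capture("wrist"); cv2.imwrite("pics/w11.png",im[:,:,::-1])
im=eyes.capture("top")[:,:,::-1]; cv2.imwrite("pics/t11.png",im)
E
```

```text
[ 538.32870829 -236.86416826    9.41253744] [-0.54913064 -2.13168324  1.11213807] 17.4
```

View pics/w11.png

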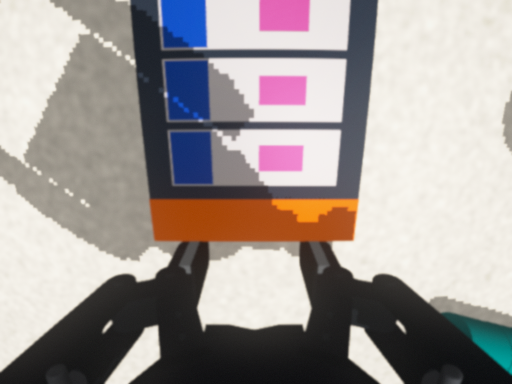

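View pics/t11.png

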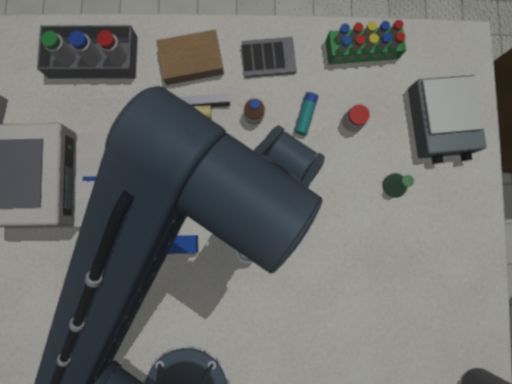

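Request:
{"method": "jog_arm", "body": {"deltas": [[-0.0003,0.015,0,0,0,0,0.2],[-0.0003,0.015,0,0,0,0,0.2],[-0.0003,0.015,0,0,0,0,0.2],[-0.0003,0.015,0,0,0,0,0.2],[-0.0003,0.015,0,0,0,0,0.2],[-0.0003,0.015,0,0,0,0,0.2],[-0.0003,0.015,0,0,0,0,0.2],[-0.0003,0.015,0,0,0,0,0.2]]}}

```text
time_s: 18.5
eef_pos: [535.8, -116.6, 9.3]
tool_rot: [1.19, 1.222, -1.19]
force: [0.5, -1.6, -0.7]
opening: 0.6
```

Request:
{"method": "jog_arm", "body": {"deltas": [[-0.0003,0.015,0,0,0,0,0.2],[-0.0003,0.015,0,0,0,0,0.2],[-0.0003,0.015,0,0,0,0,0.2],[-0.0003,0.015,0,0,0,0,0.2],[-0.0003,0.015,0,0,0,0,0.2],[-0.0003,0.015,0,0,0,0,0.2],[-0.0003,0.015,0,0,0,0,0.2],[-0.0003,0.01,0,0,0,0,0.2]]}}

```text
time_s: 19.5
eef_pos: [533.3, -1.6, 9.3]
tool_rot: [1.189, 1.222, -1.189]
force: [0.7, -1.1, -0.9]
opening: 0.602
```

```bash
python3 - <<'E'
from h import *
s=robot.state(); print(s["eef_pos"],s["force"],s["time_s"])
im=eyes.capture("wrist")[:,:,::-1]
a=eyes.capture("scene")[:,:,::-1]
b=cv2.resize(a[140:260,290:450],None,fx=3.2,fy=3.2,interpolation=cv2.INTER_CUBIC)
cv2.imwrite("pics/w12.png",im); cv2.imwrite("pics/s12.png",b)
E
```

```text
[533.29422474  -1.61499756   9.29676545] [ 0.69692179 -1.14301002 -0.89370912] 19.5
```

View pics/w12.png

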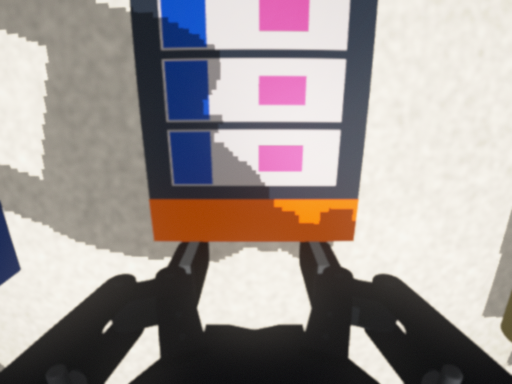

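View pics/s12.png

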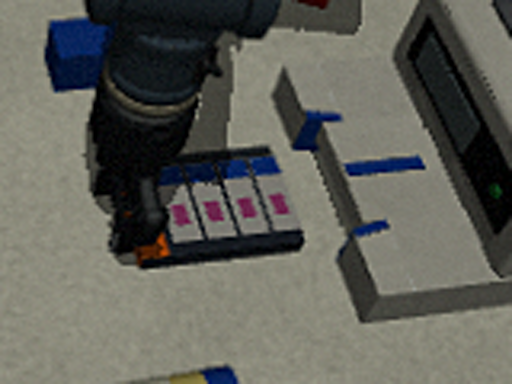

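```bash
python3 - <<'E'
from h import *
g=lambda x,y,z: np.round(onz("scene",290+x/3.2,140+y/3.2,z)[:2],1)
print("tray LE near/far",g(270,148,18),g(302,232,18), "far tail",g(140,258,18))
print("housing front top corners",g(283,68,45),g(375,297,45),"bottom",g(363,320,0),g(275,97,0))
print("flare near mouth top, inner",g(310,114,45),g(340,119,45)," far",g(352,232,45),g(388,224,45)," bar",g(347,170,45),g(423,162,45))
E
```

```text
tray LE near/far [484.7 149.4] [572.6 151.4] far tail [583.5   9.8]
housing front top corners [417.7 174.3] [653.3 178.4] bottom [649.8 185.5] [414.7 180.2]
flare near mouth top, inner [471.1 182.5] [478.9 207.6]  far [593.  179.6] [588.6 212.4]  bar [532.5 195.7] [530.8 265.5]
```

Request:
{"method": "jog_arm", "body": {"deltas": [[-0.0002,0.01,0,0,0,0,0.2],[-0.0002,0.01,0,0,0,0,0.2],[-0.0002,0.008,0,0,0,0,0.2],[-0.0002,0.008,0,0,0,0,0.2],[-0.0002,0.008,0,0,0,0,0.2],[-0.0001,0.006,0,0,0,0,0.2]]}}

```text
time_s: 20.35
eef_pos: [532.4, 47.8, 9.4]
tool_rot: [1.189, 1.222, -1.19]
force: [-0.2, -2.3, 0.2]
opening: 0.601
```

Request:
{"method": "jog_arm", "body": {"deltas": [[-0.0001,0.005,0,0,0,0,0.2],[-0.0001,0.005,0,0,0,0,0.2],[-0.0001,0.005,0,0,0,0,0.2]]}}

```text
time_s: 20.72
eef_pos: [532.5, 62.4, 9.3]
tool_rot: [1.19, 1.221, -1.19]
force: [0.8, -2.5, 0.6]
opening: 0.599
```

```bash
python3 - <<'E'
from h import *
s=robot.state(); print(s["eef_pos"],s["force"],s["time_s"])
im=eyes.capture("wrist")[:,:,::-1]
a=eyes.capture("scene")[:,:,::-1]
b=cv2.resize(a[140:260,290:450],None,fx=3.2,fy=3.2,interpolation=cv2.INTER_CUBIC)
cv2.imwrite("pics/w13.png",im); cv2.imwrite("pics/s13.png",b)
E
```

```text
[532.45374953  62.41414647   9.33234082] [ 0.80619981 -2.51994702  0.62187832] 20.725
```

View pics/w13.png

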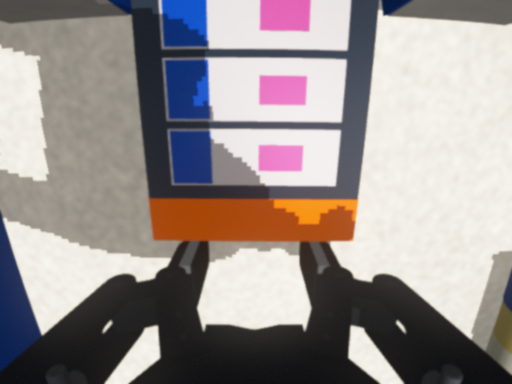

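View pics/s13.png

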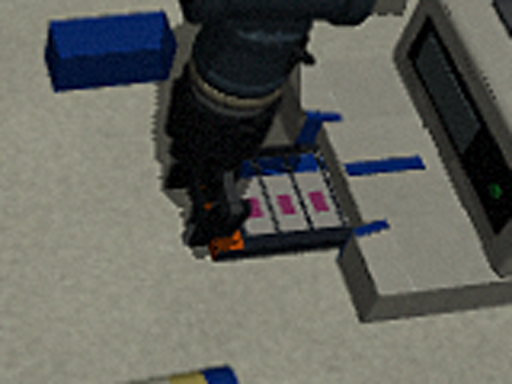

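```bash
python3 - <<'E'
import cv2,numpy as np
im=cv2.imread("pics/w13.png")
cv2.imwrite("pics/c13.png",np.vstack([cv2.resize(im[0:50,80:180],None,fx=6,fy=6,interpolation=cv2.INTER_CUBIC),cv2.resize(im[0:50,340:440],None,fx=6,fy=6,interpolation=cv2.INTER_CUBIC)]))
E
```

```text
(no output)
```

View pics/c13.png

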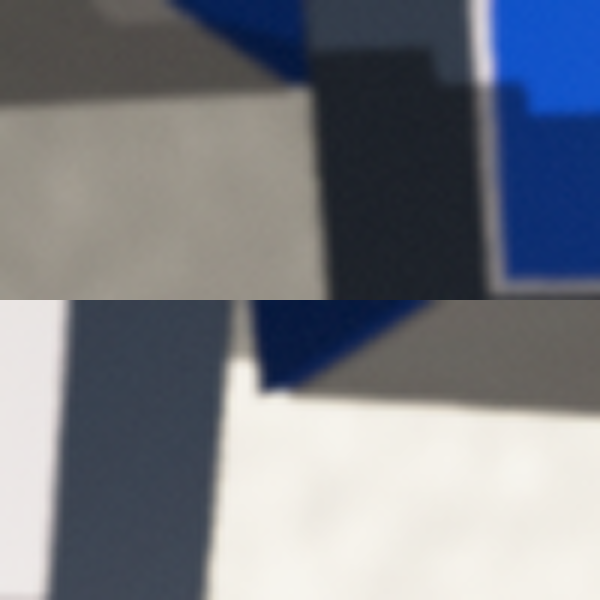

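```bash
python3 - <<'E'
from h import *
from scipy.spatial.transform import Rotation as R
s=robot.state(); T=np.eye(4); T[:3,:3]=R.from_rotvec(s["tool_rot"]).as_matrix(); T[:3,3]=s["eef_pos"]
W=T@np.array(eyes.camera_info("wrist")["hand_eye"])
import types
f=lambda u,v,z: np.round(onz("wrist",u,v,z,W)[:2],1)
print("flare base L,R",f(128.5,13.8,0),f(384.5,15.5,0))
print("tray edges same row L,R",f(132.3,13.8,18),f(377.5,13.8,18)," tail",f(154.5,240.5,0), f(151,199,18),f(358,199,18))
E
```

```text
flare base L,R [471.6 179.1] [588.4 181.5]
tray edges same row L,R [480.7 174.1] [577.9 176.6]  tail [475.4  64.9] [482.7  96.4] [579.6  98.9]
```

Request:
{"method": "jog_arm", "body": {"deltas": [[-0.0001,0.007,0,0,0,0,0.2],[-0.0002,0.008,0,0,0,0,0.2],[-0.0002,0.008,0,0,0,0,0.2],[-0.0002,0.008,0,0,0,0,0.2],[-0.0002,0.008,0,0,0,0,0.2],[-0.0002,0.008,0,0,0,0,0.2]]}}

```text
time_s: 21.58
eef_pos: [531.0, 109.9, 9.3]
tool_rot: [1.19, 1.221, -1.19]
force: [1.4, -2.1, -1.1]
opening: 0.597
```

Request:
{"method": "jog_arm", "body": {"deltas": [[-0.0002,0.006,0,0,0,0,0.2],[-0.0001,0.006,0,0,0,0,0.2],[-0.0001,0.005,0,0,0,0,0.2]]}}

```text
time_s: 21.95
eef_pos: [530.8, 126.6, 9.3]
tool_rot: [1.19, 1.221, -1.189]
force: [2.1, -2.6, -1.3]
opening: 0.6
```

Request:
{"method": "jog_arm", "body": {"deltas": [[-0.0001,0.004,0,0,0,0,0.2],[-0.0001,0.003,0,0,0,0,0.2]]}}

```text
time_s: 22.2
eef_pos: [530.7, 133.4, 9.4]
tool_rot: [1.19, 1.221, -1.189]
force: [2.5, -2.9, 0.3]
opening: 0.599
```

Request:
{"method": "jog_arm", "body": {"deltas": [[-0.0001,0.003,0,0,0,0,0.2],[-0.0001,0.003,0,0,0,0,0.2]]}}

```text
time_s: 22.45
eef_pos: [530.5, 139.3, 9.4]
tool_rot: [1.19, 1.221, -1.189]
force: [3.2, -3.6, -0.8]
opening: 0.6
```

Request:
{"method": "jog_arm", "body": {"deltas": [[0,0.002,0,0,0,0,0.2]]}}

```text
time_s: 22.58
eef_pos: [530.4, 141.4, 9.3]
tool_rot: [1.19, 1.221, -1.189]
force: [3.3, -3.4, -0.5]
opening: 0.601
```

Request:
{"method": "jog_arm", "body": {"deltas": [[0,0.002,0,0,0,0,0.2]]}}

```text
time_s: 22.7
eef_pos: [530.4, 143.2, 9.4]
tool_rot: [1.19, 1.221, -1.19]
force: [2.0, -10.0, -0.0]
opening: 0.594
```

Request:
{"method": "jog_arm", "body": {"deltas": [[0,0.002,0,0,0,0,0.2]]}}

```text
time_s: 22.82
eef_pos: [530.4, 143.3, 9.4]
tool_rot: [1.187, 1.22, -1.191]
force: [2.1, -17.9, 0.2]
opening: 0.6
```

Request:
{"method": "jog_arm", "body": {"deltas": [[0,0.001,0,0,0,0,0.2],[0,0,0,0,0,0,0.2],[0,-0.005,0,0,0,0,0.2],[0,-0.015,0,0,0,0,0.2],[0,-0.03,0,0,0,0,0.2],[0,-0.03,0.04,0,0,0,0.2],[0,-0.03,0.05,0,0,0,0.2],[0,0,0,0,0,0,0.2]]}}

```text
time_s: 23.82
eef_pos: [532.1, 34.3, 102.4]
tool_rot: [1.194, 1.215, -1.187]
force: [0.5, -0.4, 0.7]
opening: 0.601
```

Request:
{"method": "jog_arm", "body": {"deltas": [[0,-0.05,0.03,0,0,0,0.2],[0,-0.06,0,0,0,0,0.2],[0,-0.06,0,0,0,0,0.2],[0,-0.06,0,0,0,0,0.2],[0,-0.06,0,0,0,0,0.2],[0,-0.06,0,0,0,0,0.2],[0,0,0,0,0,0,0.2]]}}

```text
time_s: 24.7
eef_pos: [529.8, -317.6, 127.9]
tool_rot: [1.193, 1.219, -1.193]
force: [0.2, 0.3, 0.2]
opening: 0.603
```

```bash
python3 - <<'E'
from h import *
s=robot.state(); print(s["eef_pos"],s["force"],s["time_s"])
im=eyes.capture("top")[:,:,::-1]; a=eyes.capture("scene")[:,:,::-1]
cv2.imwrite("pics/t14.png",im); cv2.imwrite("pics/s14.png",a)
cv2.imwrite("pics/c14.png",cv2.resize(im[80:240,60:280],None,fx=3.5,fy=3.5,interpolation=cv2.INTER_CUBIC))
E
```

```text
[ 529.83199578 -317.63856903  127.88997081] [0.22415735 0.28482841 0.20328705] 24.7
```

View pics/c14.png

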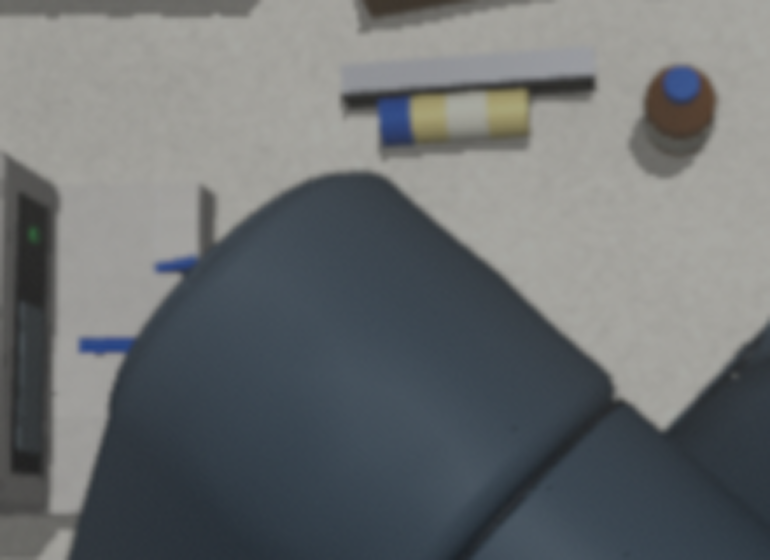

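View pics/s14.png

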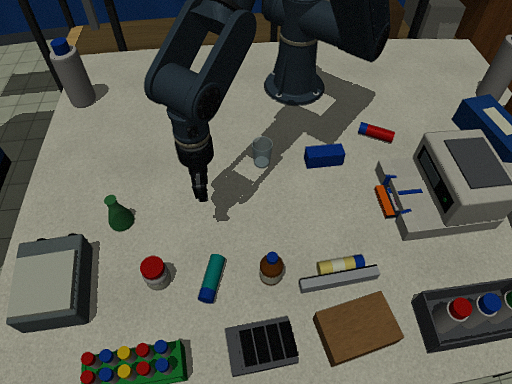

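```bash
python3 - <<'E'
from h import *
a=cv2.imread("pics/s14.png")
cv2.imwrite("pics/c15.png",cv2.resize(a[160:260,350:450],None,fx=6,fy=6,interpolation=cv2.INTER_CUBIC))
for n in ("bottle","jar","beaker","flask","tipbox"):
    for m in nets.mark_of("scene",n)[:1]:
        v,u=m["point"]; print(n,np.round(onz("scene",u,v,0)[:2]))
# expected tail top corners if home (mouth (530.2,179.5), yaw 1.2deg)
h=np.radians(1.2); X=np.array([-np.sin(h),np.cos(h)]); Y=np.array([np.cos(h),np.sin(h)])
for sgn in (-50,50): print(np.round((proj("scene",[*(np.array([530.2,179.5])-25*X+sgn*Y),18])-[350,160])*6))
E
```

```text
bottle [ 712. -173.]
jar [ 695. -443.]
beaker [ 346. -158.]
flask [ 524. -542.]
tipbox [371.  29.]
[152. 150.]
[221. 330.]
```

View pics/c15.png

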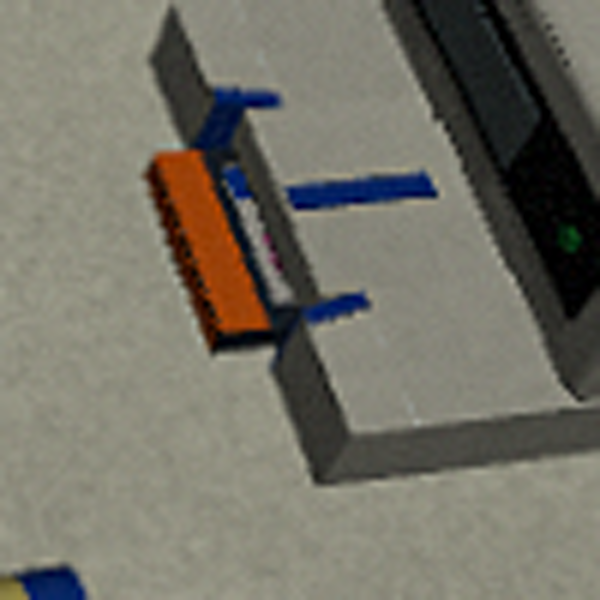

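```bash
python3 -c "
from rig import job,robot
print(robot.state()['time_s']); print(job.hand_in())"
```

```text
25.05
the job is handed in; nothing more can be done
None
```

The job is done and handed in at 25.05 s, inside the 67 s limit. The handed-in call gave no verdict.

**What I did**
- **Tube:** I rolled the cream tube with the blue cap (not the red or turquoise look-alikes) along the bench until it pressed on the stop's rubber face at about 10 N, then backed off slowly.
- **Tray:** I straightened the tray by pushing its long side. Then I slid it by its tail along the slot's axis until it stopped hard against the back wall at about 18 N. The tool stopped within about 1 mm of where I expected the tray to be fully home.

**Last checks, with the arm clear**
- **Tube:** The top and scene pictures show it lying flush against the stop. In the top picture it was still in the same place about 15 s after I released it.
- **Tray:** The orange tail's corners in the scene picture are within about 1 pixel of where a fully home tray should be, and the whole orange strip sticks out.
- **Loose things:** The bottle, beaker and blue box, and the jar, were found within about 5 mm of where the same camera put them at the start. The flask was only measured from different cameras but agreed within 2 mm. This is within the measuring noise, and all are upright.

**Disagreements:** The top and scene cameras differed by about 4 mm on the tray's sideways position before the final push. I aimed between them, and the wrist camera then showed the tray within about 1 mm of the slot's centre at the mouth. Nothing else disagreed.

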